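# Sweep the loose bottle caps into the collecting tray

### The job

Sweep the three loose black bottle caps along the worktop into the open-fronted metal tray with your fingertips, so that all three lie flat and wholly inside it. Only push them: do not pick up any cap or tip it over, and leave the pen, the lying sample tube and everything else on the bench where it is.

Things in the scene. Friction and masses are not known exactly. Their poses are not given: they have to be found in the camera images.
- tray: open-fronted sheet-metal tray screwed to the worktop at the robot's left, mouth to the robot's right. Inside 140 mm deep (its x), 220 mm wide (its y); side walls and back wall 3 mm thick, 33 mm high; no front wall; floor 2 mm thick. Origin: centre of its underside; x points from the mouth (x = -70 mm) to the back wall (inside at +70 mm), z up. Flanges stick out 21 mm beyond the side walls, 5 mm high
- tray_mouth (a point): middle of the tray's open mouth, at worktop height; axes as the tray's. From here the floor rises as a flat bevel from the worktop to 2 mm over 30 mm, so that a cap slides up onto it. Beware: a fixed centrifuge, up to 0.3 m tall, stands within world x 0.56 to 0.90, y -0.42 to -0.12 m, between the arm's start and the caps
- cap_1: one of three equal black plastic screw caps, lying open side up on the worktop: round, 36 mm diameter, 16 mm tall, 11 to 20 g, slides easily. Origin at the centre of its underside, z up. It lies 60 to 130 mm before the mouth, in the +y half of the tray's width
- cap_2: one of three equal black plastic screw caps, lying open side up on the worktop: round, 36 mm diameter, 16 mm tall, 11 to 20 g, slides easily. Origin at the centre of its underside, z up. It lies 60 to 130 mm before the mouth, in the -y half of the tray's width
- cap_3: one of three equal black plastic screw caps, lying open side up on the worktop: round, 36 mm diameter, 16 mm tall, 11 to 20 g, slides easily. Origin at the centre of its underside, z up. It lies 220 to 270 mm before the mouth, behind cap_1 or behind cap_2 (the lying sample tube is behind the other)
- marker_pen: marker pen, white and blue, 125 mm long (its y), 15 mm wide, lying between the two rows of caps, pointing roughly at the tray. Origin under its middle. To be left alone
- lying_tube: capped sample tube, 84 mm long (its y), 17 mm thick, lying on the worktop among the caps. Origin under its middle. To be left alone
- blue_cup: translucent blue plastic cup, 69 mm wide, 76 mm tall, standing at the robot's right. Origin at its underside. To be left alone
- forceps: steel forceps, 142 mm long (its y), 23 mm wide, 10 mm high, lying at the robot's right. Origin under the middle. To be left alone

How it is judged:
By the outcome, as a careful person would: the job done as asked, in the order asked, and still so for the second after the job is handed in, with the robot touching nothing.
It also fails if it takes over 69 s, if anything falls off the work surface, if the arm or the gripper's body presses on something with over 40 N, if the wrist force passes 120 N, or if a joint passes its speed limit or range.

### The arm

A 7-joint arm with a two-finger parallel gripper is mounted at the origin on a cart in front of the work surface, level with it; the furniture and walls round the work are solid. World frame = base frame: x ahead of the robot, y to its left, z up, the work surface at z = 0. Lengths are in m, angles in rad, forces in N, time in s.
With the tool pointing down it reaches from about 0.4 to 0.875 m from the base axis. Payload 19.3 kg.
Tool frame: the origin (TCP) lies at the very end of the fingers, on their centre line; the grasp point (between the pads) lies 19 mm behind it; z points along the fingers, y is the line along which they close (so a half turn about z gives the same grasp; the last joint's range is limited). The gripper opens to 85 mm and grips with 20 to 120 N. Pads are 22 mm wide; open, the fingers measure 114 mm over their backs; the gripper's body (76 mm by 85 mm) begins 54 mm behind the grasp point. The pads swing forward as they close: fully open they stand 13 mm farther back than shut.
Start: joints at [-1.245, 0.521, -0.036, 1.599, 0.021, 1.021, -0.113], TCP at [0.241, 0.577, 0.21] pointing down, gripper open.
Joint ranges: [-2.91, 2.91], [-0.3, 2.13], [-1.5, 1.42], [0.17, 2.43], [-1.26, 4.41], [0.16, 1.93], [-2.52, 2.52]. Speed limits (rad/s): [1.89, 1.89, 2.39, 2.39, 3.01, 3.01, 3.01].

### API

Orientations are given as [roll, pitch, yaw] about the fixed x, y, z axes, in that order (R = Rz(yaw) Ry(pitch) Rx(roll)).
In Python, from workcell import monitor, optics, job_done gives the robot as it stands.
- The arm moves only by the shell command python3 -m handwheel 'ROWS' [FORCE]. ROWS is JSON, a list of rows, each an object of numbers: "dx", "dy", "dz": the shift along the tool's x, y, z in cm; "wx", "wy", "wz": the turn, a rotation vector about the tool's x, y, z in rad; "claw": the opening in per cent of the stroke, from 0 (shut) to 100 (fully open). A call has 1 to 8 rows; each row shifts and turns the commanded pose from where the row before left it, along the tool's axes as they then stand; what a row does not reach is not made up. A row lasts 1/8 s, in which the tool goes at most 62.5 mm and 10.7 degrees, less where a joint would pass 70% of its speed; a pose out of reach is approached as far as the arm can. A call with a gripper value outside its range is refused whole. The fingers move at their own pace and stop on an object; FORCE is the grip in N (left out, the last holds). Time passes only in rows, so rows that do not move let the fingers close. It gives the time, the measured TCP pose, the force, the opening and the grip force at its end, in the units of the state.
- monitor.observe(): the state, without advancing time (a new reading comes with each control period).
- optics.grab_frame(name): name is "side" or "top"; returns a dict with "frame" (420x560x3 uint8, blue, green, red), "fovy" (degrees; the focal length in pixels is half the picture's height over the tangent of half this angle, whatever the lens; pixels are square), "cx", "cy" (the principal point, pixels), "k1" (the pictures are not rectified: a ray, as slopes to the right and down, at radius r is drawn at 1 + k1 r^2 times it, then the intrinsics apply), "R" (3x3) and "t" (3): a world point X has camera coordinates R X + t. Camera axes: x right, y down, z forward; pixel columns grow to the right and rows downward; lengths in m; the calibration is good to about 2 mm. A picture is of the moment at which its call begins. There is no depth.
- job_done(): hands the job in; it is judged then, once.
Trained networks look in the newest picture that a camera, given by its name, has taken for a name from the list of things; names that differ only in an ending like _2 or _b are one class to them, and where a whole thing is asked for, a point or a joint stands for the part that bears it (a point fixed in the world has none). Each returns a list of dicts, best first, with "p" (0 to 1); they miss things now and then, are a little off and sometimes report something else, mostly with a low value. They report only what shows in the picture. A call takes as long as a camera call.
- optics.masks_of(name, camera): "region" (420x560 bool, what is visible of it) and "rect" ([left, top, width, height] in pixels, round what is visible of it).
The state is a dict: "clock": time; "qpos": joint angles; "qd": joint speeds; "joint_efforts": joint torques, N m; "position": TCP position; "tool_rot": TCP orientation; "force": force on the tool from outside, world axes, zero at the start; "moment": the same for the moment, N m; "grip_width": finger opening in m; "finger_force": force on a finger pad.
Only numpy, scipy, OpenCV 4.12 (cv2) and the standard library are available. Lean on these libraries where they do the work, as an engineer would, in place of code of your own. Each camera call takes 0.05 s, during which the arm holds its last target. There are 200 camera calls.

## Working session

There is one attempt and no reset: what is moved stays moved. The work goes in short steps, Python scripts to look and compute and a shell command to move; the robot and the scene stay as the last step left them, time stands still between calls to the robot, and variables do not carry over. Pictures are saved under pics/ and viewed, at most 10 in all, crops included, and the job is handed in when it is done.

```bash
mkdir -p pics; cat > h.py <<'E'
import numpy as np, cv2
from workcell import monitor, optics
def K(f):
    F=f["frame"].shape[0]/2/np.tan(np.radians(f["fovy"])/2); return F
def topx(f,X):
    c=np.array(f["R"])@np.array(X,float)+np.array(f["t"]); s=c[:2]/c[2]; s=s*(1+f["k1"]*(s@s)); return s*K(f)+[f["cx"],f["cy"]]
def toworld(f,px,z):
    d=(np.array(px,float)-[f["cx"],f["cy"]])/K(f); s=d.copy()
    for _ in range(30): s=d/(1+f["k1"]*(s@s))
    R=np.array(f["R"]);t=np.array(f["t"]); r=R.T@np.array([s[0],s[1],1]); o=-R.T@t
    return o+r*(z-o[2])/r[2]
E
python3 - <<'E'
from h import *
np.set_printoptions(precision=3,suppress=True)
s=monitor.observe(); print({k:np.round(v,3) for k,v in s.items()})
for c in("top","side"):
    f=optics.grab_frame(c); cv2.imwrite(f"pics/{c}0.png",f["frame"]); R=np.array(f["R"]); print(c,f["fovy"],f["k1"],-R.T@f["t"],R.round(2).tolist())
    for n in("tray","cap_1","marker_pen","lying_tube","blue_cup","forceps"):
        for m in optics.masks_of(n,c):
            if m["p"]<.3: continue
            ys,xs=np.nonzero(m["region"]); p=(xs.mean(),ys.mean()); print(n,round(m["p"],2),m["rect"],toworld(f,p,0.008 if n!="cap_1" else .012))
E
```

```text
{'clock': np.float64(0.0), 'qpos': array([-1.245,  0.522, -0.036,  1.6  ,  0.021,  1.021, -0.113]), 'qd': array([-0.001,  0.002, -0.001,  0.   , -0.001,  0.001,  0.001]), 'joint_efforts': array([ -0.   , -92.708,   1.98 , -36.993,   0.018,   0.008,   0.   ]), 'position': array([0.241, 0.576, 0.209]), 'tool_rot': array([-3.141,  0.   ,  2.746]), 'force': array([-0.139,  0.205, -0.307]), 'moment': array([-0.009,  0.018,  0.015]), 'finger_force': np.float64(0.0), 'grip_width': np.float64(0.085)}
top 42.166662774285776 0.07024458746544564 [ 0.352 -0.051  1.321] [[-0.02, -1.0, -0.01], [-0.99, 0.02, -0.16], [0.16, 0.0, -0.99]]
tray 0.79 [119.0, 188.4, 81.1, 111.1] [0.493 0.263 0.008]
cap_1 0.65 [216.6, 247.6, 15.9, 16.3] [0.449 0.099 0.012]
cap_1 0.53 [270.1, 175.1, 15.4, 18.1] [ 0.622 -0.024  0.012]
cap_1 0.51 [217.6, 192.5, 18.8, 10.1] [0.594 0.094 0.012]
marker_pen 0.68 [227.9, 218.6, 48.8, 11.2] [0.525 0.038 0.008]
lying_tube 0.7 [265.7, 242.9, 37.5, 13.9] [ 0.466 -0.043  0.008]
blue_cup 0.86 [430.5, 220.2, 34.2, 33.2] [ 0.493 -0.435  0.008]
forceps 0.32 [119.6, 186.9, 79.9, 114.5] [0.492 0.262 0.008]
side 56.5481922411093 0.014716394560401936 [ 0.451 -1.026  0.454] [[0.99, -0.11, 0.01], [-0.04, -0.38, -0.92], [0.11, 0.92, -0.38]]
tray 0.7 [212.3, 174.7, 77.1, 27.0] [0.491 0.285 0.008]
marker_pen 0.6 [260.0, 206.2, 10.7, 13.9] [0.531 0.028 0.008]
marker_pen 0.37 [229.0, 202.5, 15.5, 7.7] [0.449 0.108 0.008]
lying_tube 0.63 [206.5, 265.4, 17.9, 36.4] [ 0.4   -0.326  0.008]
lying_tube 0.45 [241.9, 215.5, 6.9, 18.3] [ 0.465 -0.037  0.008]
blue_cup 0.89 [244.1, 264.3, 34.8, 53.5] [ 0.49  -0.36   0.008]
forceps 0.74 [207.0, 267.2, 12.5, 21.9] [ 0.391 -0.295  0.008]
```

View pics/top0.png

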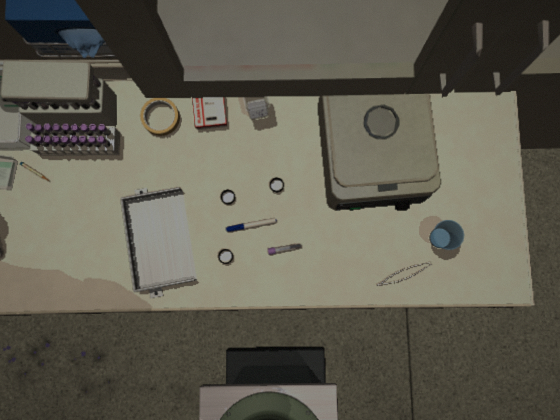

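View pics/side0.png

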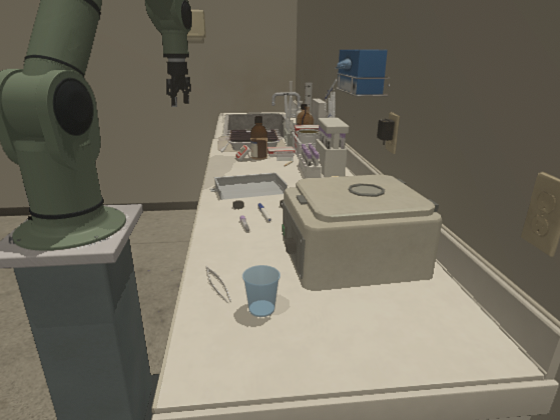

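The top view shows the tray at about (160,240) with its mouth facing right. The caps are at (228,197), (277,185) and (226,256), the pen at (251,225), the tube at (285,248) and the centrifuge at (380,150). I'll enlarge that region to get precise positions.

```bash
python3 - <<'E'
from h import *
f=optics.grab_frame("top"); c=f["frame"][160:310,110:310]; cv2.imwrite("pics/crop.png",cv2.resize(c,None,fx=4,fy=4,interpolation=cv2.INTER_CUBIC))
E
```

```text
(no output)
```

View pics/crop.png

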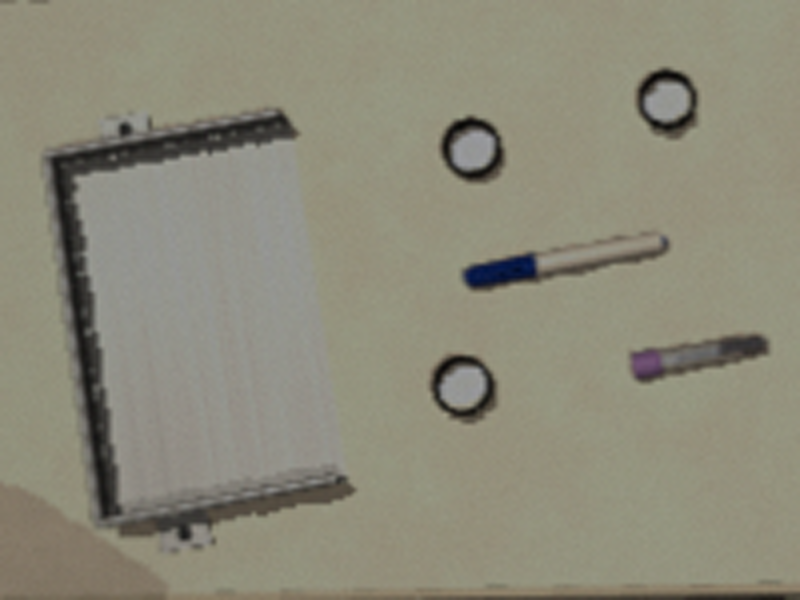

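In the 4x crop, the cap rims are centred at (472,148), (667,100) and (463,385). The back corners of the tray's wall tops are at (49,155) and (99,522), and the front ends are at (281,112) and (342,474).

```bash
python3 - <<'E'
from h import *
np.set_printoptions(precision=4,suppress=True)
f=optics.grab_frame("top")
w=lambda p,z: toworld(f,(np.array(p)+.5)/4-.5+np.array([110,160]),z)
P={"bL":w((49,155),.033),"bR":w((99,522),.033),"fL":w((281,112),.033),"fR":w((342,474),.033)}
for k,v in P.items(): print(k,v)
a=P["bL"][:2]-P["bR"][:2]; print(np.linalg.norm(a), "expect .226")
b1=P["bL"]-P["fL"];b2=P["bR"]-P["fR"];print(np.linalg.norm(b1),np.linalg.norm(b2),"expect .143", np.degrees([np.arctan2(b1[1],b1[0]),np.arctan2(b2[1],b2[0]),np.arctan2(a[1],a[0])+np.pi/2]))
th=np.mean([np.arctan2(b1[1],b1[0]),np.arctan2(b2[1],b2[0])]); th=np.arctan2((b1+b2)[1],(b1+b2)[0])
th2=np.arctan2(a[1],a[0]); 
print("yaw a",np.degrees(th2))
ctr=sum(P.values())/4
u=np.array([np.cos(th),np.sin(th)]);v=np.array([-u[1],u[0]])
# tray centre: outer box centre is 1.5 mm behind tray origin along x
o=ctr[:2]-u*.0015; m=o-u*.07
print("yaw",th,np.degrees(th),"centre",o,"mouth",m)
for n,p,z in [("capA",(472,148),.016),("capC",(667,100),.016),("capB",(463,385),.016),("pen1",(465,277),.0075),("pen2",(667,242),.0075),("tube1",(633,365),.0085),("tube2",(767,344),.0085)]:
    X=w(p,z)[:2]; print(n,X,"tray frame (from mouth)",(X-m)@u,(X-m)@v)
s=np.array([.241,.577]);print("tcp px",topx(f,[.241,.577,.21]))
E
```

```text
bL [0.59   0.3427 0.033 ]
bR [0.3723 0.3067 0.033 ]
fL [0.614 0.205 0.033]
fR [0.3973 0.1661 0.033 ]
0.2206183964189357 expect .226
0.13974749189440394 0.1427662327098087 expect .143 [ 99.9241 100.072   99.3951]
yaw a 9.395138401220937
yaw 1.7453083811631136 99.9988041894564 centre [0.4936 0.2537] mouth [0.5058 0.1847]
capA [0.5933 0.0922] tray frame (from mouth) -0.10632376153550084 -0.07012539842052032
capC [ 0.6212 -0.0269] tray frame (from mouth) -0.22840030131275457 -0.07686258029949387
capB [0.4493 0.0974] tray frame (from mouth) -0.07618311678171594 0.07077158729939279
pen1 [0.5154 0.0973] tray frame (from mouth) -0.0877560224107293 0.005732255891795291
pen2 [ 0.5348 -0.0255] tray frame (from mouth) -0.21210821415672765 0.007943596620757228
tube1 [ 0.4602 -0.0041] tray frame (from mouth) -0.17803716844360598 0.07767977691594165
tube2 [ 0.4716 -0.0851] tray frame (from mouth) -0.2597511081751958 0.08053426056616758
tcp px [-35.5002 361.5314]
```

```bash
python3 -m handwheel '[{"wz":0.167,"claw":26},{"wz":0.167,"claw":26},{"wz":0.167,"claw":26},{"wz":0.167,"claw":26},{"wz":0.167,"claw":26},{"wz":0.166,"claw":26},{"claw":26}]' 20; python3 -m handwheel '[{"dx":-4,"dy":1.8},{"dx":-4,"dy":1.8},{"dx":-4,"dy":1.8},{"dx":-4,"dy":1.8},{"dx":-4,"dy":1.8},{"dx":-4,"dy":1.8},{"dx":-4,"dy":1.8}]'; python3 -c "
from workcell import monitor
import numpy as np
s=monitor.observe();print(np.round(s['qpos'],2),s['position'],s['tool_rot'])"
```

```text
[-1.25  0.52 -0.04  1.6   0.02  1.02 -0.11] [0.24098958 0.57663703 0.20958834] [-3.14151305e+00 -7.19790964e-06  2.74569952e+00]schema error: expected keys dx, dy, dz, wx, wy, wz, claw
schema error: expected keys dx, dy, dz, wx, wy, wz, claw
```

```bash
python3 -m handwheel '[{"dx":0,"dy":0,"dz":0,"wx":0,"wy":0,"wz":0.167,"claw":26},{"dx":0,"dy":0,"dz":0,"wx":0,"wy":0,"wz":0.167,"claw":26},{"dx":0,"dy":0,"dz":0,"wx":0,"wy":0,"wz":0.167,"claw":26},{"dx":0,"dy":0,"dz":0,"wx":0,"wy":0,"wz":0.167,"claw":26},{"dx":0,"dy":0,"dz":0,"wx":0,"wy":0,"wz":0.167,"claw":26},{"dx":0,"dy":0,"dz":0,"wx":0,"wy":0,"wz":0.166,"claw":26},{"dx":0,"dy":0,"dz":0,"wx":0,"wy":0,"wz":0,"claw":26}]' 20; python3 -c "
from workcell import monitor
import numpy as np
s=monitor.observe();print(np.round(s['qpos'],2),s['position'],s['tool_rot'])"
```

```text
clock: 1.68
position: [0.2408, 0.5768, 0.2096]
tool_rot: [3.141, 0.0, 1.746]
force: [1.0, -0.4, 0.2]
grip_width: 0.0224
finger_force: 0.0
[-1.41  0.53  0.21  1.61 -0.12  1.01 -0.99] [0.24076677 0.576757   0.20956911] [3.14140178e+00 1.75140068e-04 1.74589719e+00]
```

```bash
python3 -m handwheel '[{"dx":-3.85,"dy":1.75,"dz":0,"wx":0,"wy":0,"wz":0,"claw":26},{"dx":-3.85,"dy":1.75,"dz":0,"wx":0,"wy":0,"wz":0,"claw":26},{"dx":-3.85,"dy":1.75,"dz":0,"wx":0,"wy":0,"wz":0,"claw":26},{"dx":-3.85,"dy":1.75,"dz":0,"wx":0,"wy":0,"wz":0,"claw":26},{"dx":-3.85,"dy":1.75,"dz":0,"wx":0,"wy":0,"wz":0,"claw":26},{"dx":-3.85,"dy":1.75,"dz":0,"wx":0,"wy":0,"wz":0,"claw":26},{"dx":-3.85,"dy":1.75,"dz":0,"wx":0,"wy":0,"wz":0,"claw":26},{"dx":-3.85,"dy":1.75,"dz":0,"wx":0,"wy":0,"wz":0,"claw":26}]'; python3 -c "
from workcell import monitor
import numpy as np
s=monitor.observe();print(np.round(s['qpos'],2))"
```

```text
clock: 2.68
position: [0.4329, 0.2964, 0.2098]
tool_rot: [3.141, -0.0, 1.75]
force: [1.0, 0.2, 0.6]
grip_width: 0.0222
finger_force: 0.0
[-0.92  0.37  0.28  1.87 -0.13  0.91 -0.41]
```

```bash
python3 -m handwheel '[{"dx":-3.85,"dy":1.75,"dz":0,"wx":0,"wy":0,"wz":0,"claw":26},{"dx":-3.85,"dy":1.75,"dz":0,"wx":0,"wy":0,"wz":0,"claw":26},{"dx":-3.85,"dy":1.75,"dz":0,"wx":0,"wy":0,"wz":0,"claw":26},{"dx":-3.85,"dy":1.75,"dz":0,"wx":0,"wy":0,"wz":0,"claw":26},{"dx":-3.85,"dy":1.75,"dz":0,"wx":0,"wy":0,"wz":0,"claw":26},{"dx":-3.85,"dy":1.75,"dz":0,"wx":0,"wy":0,"wz":0,"claw":26},{"dx":-3.85,"dy":1.75,"dz":0,"wx":0,"wy":0,"wz":0,"claw":26},{"dx":0,"dy":0,"dz":0,"wx":0,"wy":0,"wz":0,"claw":26}]'; python3 - <<'E'
from h import *
s=monitor.observe();print(np.round(s['qpos'],2))
f=optics.grab_frame("side"); cv2.imwrite("pics/s1.png",f["frame"])
E
```

```text
clock: 3.68
position: [0.6006, 0.0499, 0.2095]
tool_rot: [3.141, 0.001, 1.745]
force: [-0.4, 0.7, -0.5]
grip_width: 0.0222
finger_force: 0.0
[-0.41  0.51  0.33  1.68 -0.19  0.99  0.16]
```

View pics/s1.png

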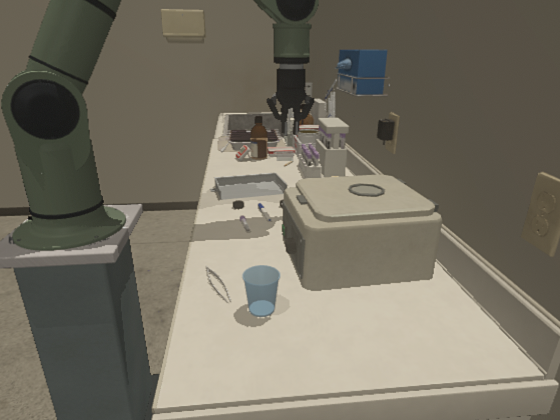

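The gripper is over the cap row at about (290,110) in the side view, well clear of the centrifuge. Next I lower it behind cap 1 (the front one).

```bash
python3 -m handwheel '[{"dx":0,"dy":0,"dz":3.5,"wx":0,"wy":0,"wz":0,"claw":26},{"dx":0,"dy":0,"dz":3.5,"wx":0,"wy":0,"wz":0,"claw":26},{"dx":0,"dy":0,"dz":3.5,"wx":0,"wy":0,"wz":0,"claw":26},{"dx":0,"dy":0,"dz":3.5,"wx":0,"wy":0,"wz":0,"claw":26},{"dx":0,"dy":0,"dz":3.5,"wx":0,"wy":0,"wz":0,"claw":26},{"dx":0,"dy":0,"dz":1.6,"wx":0,"wy":0,"wz":0,"claw":26},{"dx":0,"dy":0,"dz":1.2,"wx":0,"wy":0,"wz":0,"claw":26},{"dx":0,"dy":0,"dz":0,"wx":0,"wy":0,"wz":0,"claw":26}]'; python3 - <<'E'
from h import *
f=optics.grab_frame("top"); c=f["frame"][160:310,110:310]; cv2.imwrite("pics/t1.png",cv2.resize(c,None,fx=4,fy=4,interpolation=cv2.INTER_CUBIC))
f=optics.grab_frame("side"); c=f["frame"][160:260,190:330]; cv2.imwrite("pics/s2.png",cv2.resize(c,None,fx=5,fy=5,interpolation=cv2.INTER_CUBIC))
E
```

```text
clock: 4.72
position: [0.5995, 0.0535, 0.0066]
tool_rot: [-3.141, -0.0, 1.746]
force: [0.4, 0.2, 0.4]
grip_width: 0.0223
finger_force: 0.0
```

View pics/t1.png

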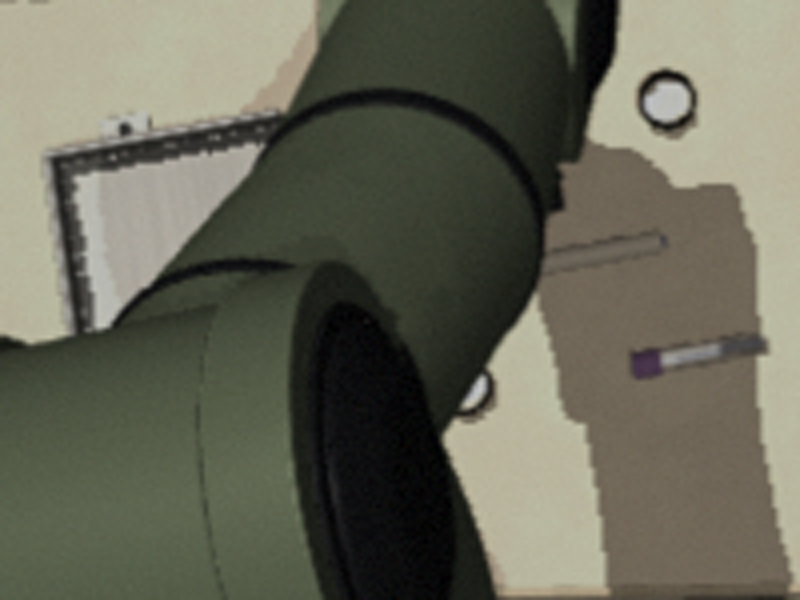

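The arm hides cap 1 in the top view. Cap 3 at (667,100), the pen and the tube haven't moved. Starting the first push.

```bash
python3 -m handwheel '[{"dx":0.7,"dy":0,"dz":0,"wx":0,"wy":0,"wz":0,"claw":26},{"dx":0.7,"dy":0,"dz":0,"wx":0,"wy":0,"wz":0,"claw":26},{"dx":0.8,"dy":0,"dz":0,"wx":0,"wy":0,"wz":0,"claw":26},{"dx":1.2,"dy":0,"dz":0,"wx":0,"wy":0,"wz":0,"claw":26},{"dx":1.5,"dy":0,"dz":0,"wx":0,"wy":0,"wz":0,"claw":26},{"dx":1.5,"dy":0,"dz":0,"wx":0,"wy":0,"wz":0,"claw":26},{"dx":1.2,"dy":0,"dz":0,"wx":0,"wy":0,"wz":0,"claw":26},{"dx":0.8,"dy":0,"dz":0,"wx":0,"wy":0,"wz":0,"claw":26}]'; python3 - <<'E'
from h import *
f=optics.grab_frame("side"); c=f["frame"][160:260,190:330]; cv2.imwrite("pics/s3.png",cv2.resize(c,None,fx=5,fy=5,interpolation=cv2.INTER_CUBIC))
E
```

```text
clock: 5.82
position: [0.5847, 0.137, 0.0066]
tool_rot: [-3.142, -0.0, 1.745]
force: [-0.4, 0.8, 0.2]
grip_width: 0.0221
finger_force: 0.0
```

View pics/s3.png

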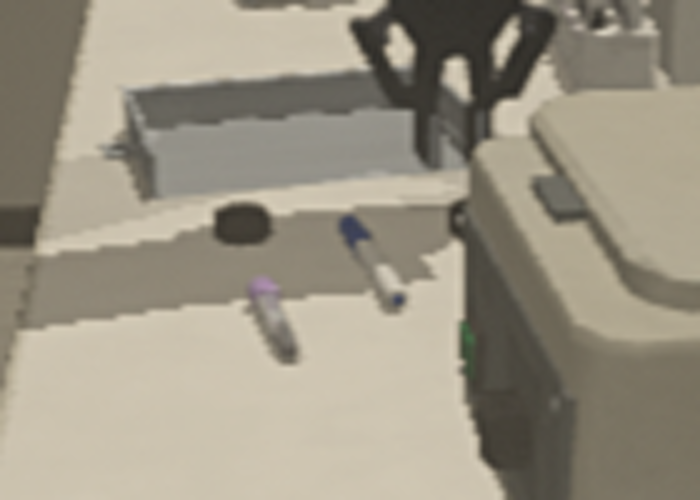

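The fingers are at the mouth, around (455,150) in the side crop, with the cap hidden in front of them. Cap 2, the pen and the tube are where they were. Carrying on, with a slight drift away from the side wall.

```bash
python3 -m handwheel '[{"dx":0.7,"dy":0,"dz":0,"wx":0,"wy":0,"wz":0,"claw":26},{"dx":1.1,"dy":-0.08,"dz":0,"wx":0,"wy":0,"wz":0,"claw":26},{"dx":1.2,"dy":-0.08,"dz":0,"wx":0,"wy":0,"wz":0,"claw":26},{"dx":1.2,"dy":-0.08,"dz":0,"wx":0,"wy":0,"wz":0,"claw":26},{"dx":1.2,"dy":-0.08,"dz":0,"wx":0,"wy":0,"wz":0,"claw":26},{"dx":1.2,"dy":-0.08,"dz":0,"wx":0,"wy":0,"wz":0,"claw":26},{"dx":1.2,"dy":-0.08,"dz":0,"wx":0,"wy":0,"wz":0,"claw":26},{"dx":1.2,"dy":-0.08,"dz":0,"wx":0,"wy":0,"wz":0,"claw":26}]';python3 -m handwheel '[{"dx":1.2,"dy":0,"dz":0,"wx":0,"wy":0,"wz":0,"claw":26},{"dx":1.2,"dy":0,"dz":0,"wx":0,"wy":0,"wz":0,"claw":26},{"dx":1.0,"dy":0,"dz":0,"wx":0,"wy":0,"wz":0,"claw":26},{"dx":0.8,"dy":0,"dz":0,"wx":0,"wy":0,"wz":0,"claw":26},{"dx":0.5,"dy":0,"dz":0,"wx":0,"wy":0,"wz":0,"claw":26},{"dx":0,"dy":0,"dz":0,"wx":0,"wy":0,"wz":0,"claw":26}]'
```

```text
clock: 6.88
position: [0.5637, 0.2245, 0.0066]
tool_rot: [3.142, 0.0, 1.745]
force: [-0.3, 0.7, 0.4]
grip_width: 0.0223
finger_force: 0.0
clock: 7.62
position: [0.5556, 0.2702, 0.0066]
tool_rot: [-3.142, 0.0, 1.745]
force: [0.3, -0.4, -0.1]
grip_width: 0.0221
finger_force: 0.0
```

```bash
python3 -m handwheel '[{"dx":-1,"dy":0,"dz":0,"wx":0,"wy":0,"wz":0,"claw":26},{"dx":-1.2,"dy":0,"dz":-1,"wx":0,"wy":0,"wz":0,"claw":26},{"dx":-2,"dy":0,"dz":-4,"wx":0,"wy":0,"wz":0,"claw":26},{"dx":-3,"dy":0.3,"dz":-5,"wx":0,"wy":0,"wz":0,"claw":26},{"dx":-4,"dy":0.3,"dz":-5,"wx":0,"wy":0,"wz":0,"claw":26},{"dx":-5,"dy":0.3,"dz":0,"wx":0,"wy":0,"wz":0,"claw":26},{"dx":-5,"dy":0.4,"dz":0,"wx":0,"wy":0,"wz":0,"claw":26},{"dx":-5,"dy":0,"dz":0,"wx":0,"wy":0,"wz":0,"claw":26}]';python3 -m handwheel '[{"dx":-4,"dy":0,"dz":0,"wx":0,"wy":0,"wz":0,"claw":26},{"dx":-2.5,"dy":0,"dz":0,"wx":0,"wy":0,"wz":0,"claw":26},{"dx":-1.5,"dy":0,"dz":0,"wx":0,"wy":0,"wz":0,"claw":26},{"dx":0,"dy":0,"dz":0,"wx":0,"wy":0,"wz":0,"claw":26}]'
python3 - <<'E'
from h import *
f=optics.grab_frame("side"); c=f["frame"][100:260,180:360]; cv2.imwrite("pics/s4.png",cv2.resize(c,None,fx=3.7,fy=3.7,interpolation=cv2.INTER_CUBIC))
E
```

```text
clock: 8.62
position: [0.6138, 0.0122, 0.1563]
tool_rot: [3.141, 0.0, 1.744]
force: [0.2, -0.8, -0.4]
grip_width: 0.0223
finger_force: 0.0
clock: 9.12
position: [0.6273, -0.0648, 0.1557]
tool_rot: [3.141, 0.0, 1.743]
force: [-0.4, 0.1, 0.3]
grip_width: 0.0222
finger_force: 0.0
```

View pics/s4.png

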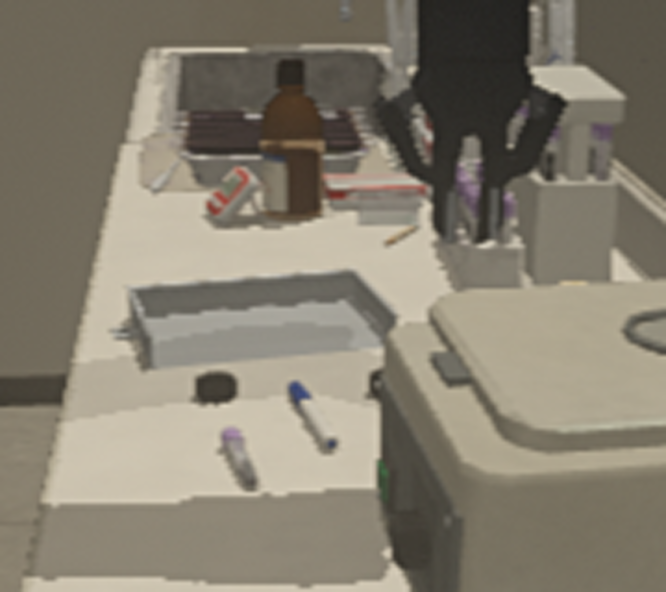

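The side view shows no cap inside the tray, and a black edge still at (377,384). Cap 1 may not have moved, so I'll check where it is.

```bash
python3 - <<'E'
from h import *
f=optics.grab_frame("side")
for X in ([.593,.092,.008],[.621,-.027,.008]): print((topx(f,X)-[180,100])*3.7)
f=optics.grab_frame("top"); c=f["frame"][160:310,110:310]; cv2.imwrite("pics/t2.png",cv2.resize(c,None,fx=4,fy=4,interpolation=cv2.INTER_CUBIC))
for m in optics.masks_of("cap_1","top"): 
  ys,xs=np.nonzero(m["region"]); print(m["p"],toworld(f,(xs.mean(),ys.mean()),.012))
E
```

```text
[385.3933446  386.52599449]
[440.62654311 442.34598112]
```

View pics/t2.png

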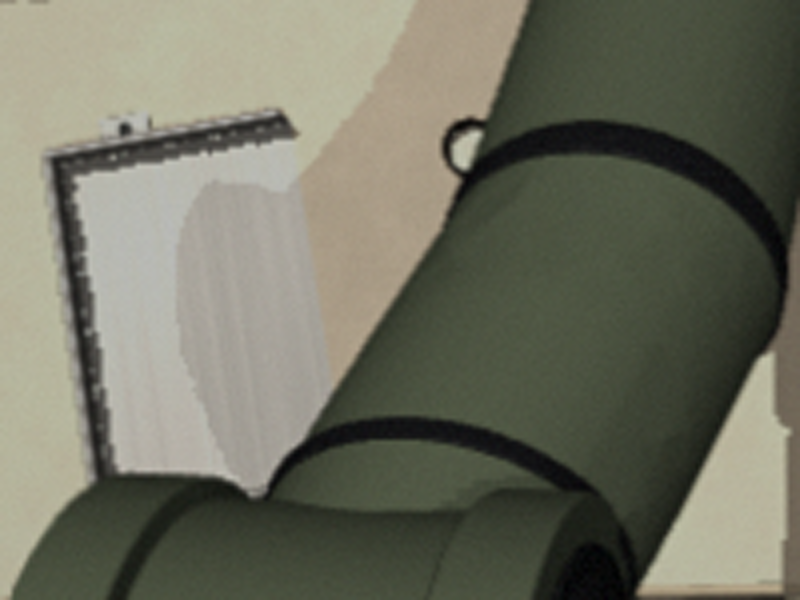

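Cap 1 at (465,148) hasn't moved, so the fingertips passed over it. At this opening they must sit higher than the TCP. I'll measure their real height from the side pictures.

```bash
python3 - <<'E'
from h import *
f=optics.grab_frame("side"); y=np.array([.985,.174,0])
for P,px in (([.6273,-.0648],(443/3.7+180,238/3.7+100)),([.5847,.137],(430/5+190,165/5+160))):
    for z in ((.14,.155,.165,.175) if P[1]<0 else (0,.0066,.016,.026)):
        print(px,z,topx(f,np.array([*P,z])-y*.018))
E
```

```text
(299.72972972972974, 164.32432432432432) 0.14 [298.53253749 179.63770048]
(299.72972972972974, 164.32432432432432) 0.155 [298.6810134  174.10472071]
(299.72972972972974, 164.32432432432432) 0.165 [298.78100775 170.38060781]
(299.72972972972974, 164.32432432432432) 0.175 [298.88182291 166.62770871]
(276.0, 193.0) 0 [274.47405658 202.27073599]
(276.0, 193.0) 0.0066 [274.47794071 200.34614468]
(276.0, 193.0) 0.016 [274.48349308 197.59151795]
(276.0, 193.0) 0.026 [274.48942638 194.64344305]
```

The tips look about 25 mm above the reported TCP at this opening. I'll go down behind cap 3 with a slight tilt away from the centrifuge, then feel for the worktop.

```bash
python3 -m handwheel '[{"dx":0.3,"dy":0,"dz":0,"wx":0,"wy":-0.1,"wz":0,"claw":26},{"dx":0.3,"dy":0,"dz":3,"wx":0,"wy":0,"wz":0,"claw":26},{"dx":0.3,"dy":0,"dz":3,"wx":0,"wy":0,"wz":0,"claw":26},{"dx":0.3,"dy":0,"dz":3,"wx":0,"wy":0,"wz":0,"claw":26},{"dx":0.3,"dy":0,"dz":3,"wx":0,"wy":0,"wz":0,"claw":26},{"dx":0.2,"dy":0,"dz":2,"wx":0,"wy":0,"wz":0,"claw":26},{"dx":0.08,"dy":0,"dz":0.8,"wx":0,"wy":0,"wz":0,"claw":26},{"dx":0,"dy":0,"dz":0,"wx":0,"wy":0,"wz":0,"claw":26}]';  python3 -m handwheel '[{"dx":0.03,"dy":0,"dz":0.3,"wx":0,"wy":0,"wz":0,"claw":26},{"dx":0,"dy":0,"dz":0,"wx":0,"wy":0,"wz":0,"claw":26}]'; python3 -m handwheel '[{"dx":0.03,"dy":0,"dz":0.3,"wx":0,"wy":0,"wz":0,"claw":26},{"dx":0,"dy":0,"dz":0,"wx":0,"wy":0,"wz":0,"claw":26}]'; python3 -m handwheel '[{"dx":0.03,"dy":0,"dz":0.3,"wx":0,"wy":0,"wz":0,"claw":26},{"dx":0,"dy":0,"dz":0,"wx":0,"wy":0,"wz":0,"claw":26}]'
```

```text
clock: 10.38
position: [0.6271, -0.0607, 0.0068]
tool_rot: [3.142, 0.1, 1.745]
force: [0.0, 0.1, 0.3]
grip_width: 0.022
finger_force: 0.0
clock: 10.62
position: [0.6272, -0.0607, 0.0041]
tool_rot: [3.141, 0.1, 1.745]
force: [0.5, -0.3, 0.7]
grip_width: 0.0224
finger_force: 0.0
clock: 10.88
position: [0.6269, -0.0607, 0.0005]
tool_rot: [-3.141, 0.1, 1.745]
force: [-0.7, 0.3, 0.4]
grip_width: 0.0222
finger_force: 0.0
clock: 11.12
position: [0.6268, -0.0607, -0.0027]
tool_rot: [-3.141, 0.1, 1.745]
force: [-0.7, -1.0, 0.7]
grip_width: 0.0224
finger_force: 0.0
```

```bash
for i in 1; do python3 -m handwheel '[{"dx":0.03,"dy":0,"dz":0.3,"wx":0,"wy":0,"wz":0,"claw":26},{"dx":0,"dy":0,"dz":0,"wx":0,"wy":0,"wz":0,"claw":26}]'; python3 -m handwheel '[{"dx":0.03,"dy":0,"dz":0.3,"wx":0,"wy":0,"wz":0,"claw":26},{"dx":0,"dy":0,"dz":0,"wx":0,"wy":0,"wz":0,"claw":26}]';python3 -m handwheel '[{"dx":0.02,"dy":0,"dz":0.2,"wx":0,"wy":0,"wz":0,"claw":26},{"dx":0,"dy":0,"dz":0,"wx":0,"wy":0,"wz":0,"claw":26}]'; done
python3 - <<'E'
from h import *
f=optics.grab_frame("side"); c=f["frame"][120:220,220:360]; cv2.imwrite("pics/s5.png",cv2.resize(c,None,fx=5,fy=5,interpolation=cv2.INTER_CUBIC))
E
```

```text
clock: 11.38
position: [0.6268, -0.0607, -0.0057]
tool_rot: [-3.141, 0.1, 1.745]
force: [0.3, -0.5, 0.4]
grip_width: 0.0222
finger_force: 0.0
clock: 11.62
position: [0.6268, -0.0607, -0.0087]
tool_rot: [-3.141, 0.1, 1.745]
force: [-0.1, 0.8, -0.4]
grip_width: 0.0222
finger_force: 0.0
clock: 11.88
position: [0.6269, -0.0607, -0.0106]
tool_rot: [-3.141, 0.1, 1.745]
force: [0.1, 0.1, 0.9]
grip_width: 0.0221
finger_force: 0.0
```

```bash
python3 -m handwheel '[{"dx":0.02,"dy":0,"dz":0.2,"wx":0,"wy":0,"wz":0,"claw":26},{"dx":0,"dy":0,"dz":0,"wx":0,"wy":0,"wz":0,"claw":26}]' | grep -E 'pos|force:'; python3 -m handwheel '[{"dx":0.02,"dy":0,"dz":0.2,"wx":0,"wy":0,"wz":0,"claw":26},{"dx":0,"dy":0,"dz":0,"wx":0,"wy":0,"wz":0,"claw":26}]'| grep -E 'pos|force:';python3 -m handwheel '[{"dx":0.02,"dy":0,"dz":0.2,"wx":0,"wy":0,"wz":0,"claw":26},{"dx":0,"dy":0,"dz":0,"wx":0,"wy":0,"wz":0,"claw":26}]'| grep -E 'pos|force:'
```

```text
position: [0.6269, -0.0607, -0.0126]
force: [0.4, -1.1, 0.3]
finger_force: 0.0
position: [0.6268, -0.0607, -0.0147]
force: [0.1, -0.5, -0.7]
finger_force: 0.0
position: [0.6268, -0.0607, -0.0167]
force: [0.3, -0.6, -0.2]
finger_force: 0.0
```

```bash
python3 -m handwheel '[{"dx":0.02,"dy":0,"dz":0.2,"wx":0,"wy":0,"wz":0,"claw":26},{"dx":0,"dy":0,"dz":0,"wx":0,"wy":0,"wz":0,"claw":26}]' | grep -E 'pos|force:'; python3 -m handwheel '[{"dx":0.02,"dy":0,"dz":0.2,"wx":0,"wy":0,"wz":0,"claw":26},{"dx":0,"dy":0,"dz":0,"wx":0,"wy":0,"wz":0,"claw":26}]'| grep -E 'pos|force:'
python3 - <<'E'
from h import *
f=optics.grab_frame("top"); c=f["frame"]; b=c[140:240,230:370]
g=optics.grab_frame("side"); d=g["frame"][130:230,220:360]
cv2.imwrite("pics/s6.png",cv2.resize(np.vstack([b,d]),None,fx=3,fy=3,interpolation=cv2.INTER_CUBIC))
E
```

```text
position: [0.6269, -0.0607, -0.0187]
force: [-0.1, -0.1, -0.1]
finger_force: 0.0
position: [0.627, -0.0607, -0.0206]
force: [-0.1, 0.5, -0.0]
finger_force: 0.0
```

View pics/s6.png

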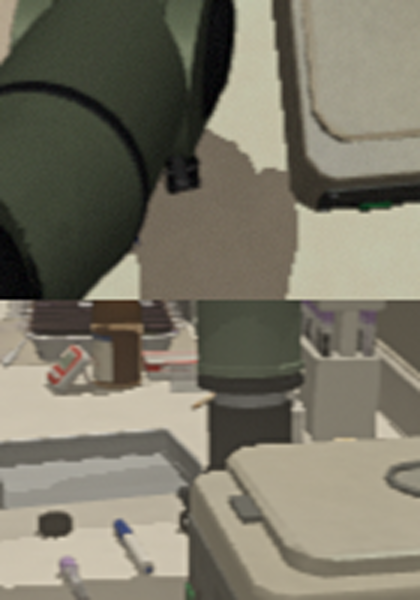

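The top half shows the gripper clear of the centrifuge by several centimetres, and in the lower half the caps, pen and tube are still in place. I'll keep feeling downward.

```bash
python3 -m handwheel '[{"dx":0.02,"dy":0,"dz":0.2,"wx":0,"wy":0,"wz":0,"claw":26},{"dx":0,"dy":0,"dz":0,"wx":0,"wy":0,"wz":0,"claw":26}]' | grep -E 'pos|force:'; python3 -m handwheel '[{"dx":0.02,"dy":0,"dz":0.2,"wx":0,"wy":0,"wz":0,"claw":26},{"dx":0,"dy":0,"dz":0,"wx":0,"wy":0,"wz":0,"claw":26}]'| grep -E 'pos|force:'
```

```text
position: [0.6271, -0.0608, -0.0212]
force: [-8.8, 2.3, 27.6]
finger_force: 13.6
position: [0.6273, -0.0607, -0.0215]
force: [-20.2, 5.1, 61.3]
finger_force: 30.5
```

Contact with the worktop at a reported z of -0.021, so the tips are about 21 mm above the reported TCP. I'll lift off, straighten, go to cap 1 first and push at z of about -0.016.

```bash
python3 -m handwheel '[{"dx":-0.1,"dy":0,"dz":-1,"wx":0,"wy":0,"wz":0,"claw":26},{"dx":-0.25,"dy":0,"dz":-2.5,"wx":0,"wy":0,"wz":0,"claw":26},{"dx":-0.25,"dy":0,"dz":-2.4,"wx":0,"wy":0,"wz":0,"claw":26},{"dx":0,"dy":0,"dz":0,"wx":0,"wy":0.1,"wz":0,"claw":26},{"dx":3,"dy":-0.2,"dz":0,"wx":0,"wy":0,"wz":0,"claw":26},{"dx":3,"dy":-0.2,"dz":0,"wx":0,"wy":0,"wz":0,"claw":26},{"dx":3,"dy":-0.2,"dz":0,"wx":0,"wy":0,"wz":0,"claw":26},{"dx":2.6,"dy":-0.05,"dz":0,"wx":0,"wy":0,"wz":0,"claw":26}]'; python3 -m handwheel '[{"dx":0,"dy":0,"dz":0,"wx":0,"wy":0,"wz":0,"claw":26},{"dx":0,"dy":0,"dz":0,"wx":0,"wy":0,"wz":0,"claw":26}]'
```

```text
clock: 14.78
position: [0.6001, 0.0534, 0.0348]
tool_rot: [-3.142, -0.0, 1.745]
force: [-0.2, 0.1, 0.7]
grip_width: 0.0222
finger_force: 0.0
clock: 15.02
position: [0.6006, 0.0517, 0.0348]
tool_rot: [3.141, 0.001, 1.744]
force: [0.0, -0.5, -0.1]
grip_width: 0.0223
finger_force: 0.0
```

```bash
python3 -m handwheel '[{"dx":0,"dy":0,"dz":2.5,"wx":0,"wy":0,"wz":0,"claw":26},{"dx":0,"dy":0,"dz":1.8,"wx":0,"wy":0,"wz":0,"claw":26},{"dx":0,"dy":0,"dz":0.8,"wx":0,"wy":0,"wz":0,"claw":26},{"dx":0,"dy":0,"dz":0,"wx":0,"wy":0,"wz":0,"claw":26},{"dx":0.6,"dy":0,"dz":0,"wx":0,"wy":0,"wz":0,"claw":26},{"dx":0.6,"dy":0,"dz":0,"wx":0,"wy":0,"wz":0,"claw":26},{"dx":0.6,"dy":0,"dz":0,"wx":0,"wy":0,"wz":0,"claw":26},{"dx":0.9,"dy":0,"dz":0,"wx":0,"wy":0,"wz":0,"claw":26}]'; python3 -m handwheel '[{"dx":1,"dy":0,"dz":0,"wx":0,"wy":0,"wz":0,"claw":26},{"dx":1,"dy":0,"dz":0,"wx":0,"wy":0,"wz":0,"claw":26},{"dx":1,"dy":0,"dz":0,"wx":0,"wy":0,"wz":0,"claw":26},{"dx":1,"dy":0,"dz":0,"wx":0,"wy":0,"wz":0,"claw":26},{"dx":0.8,"dy":0,"dz":0,"wx":0,"wy":0,"wz":0,"claw":26},{"dx":0.5,"dy":0,"dz":0,"wx":0,"wy":0,"wz":0,"claw":26}]'; python3 - <<'E'
from h import *
np.set_printoptions(precision=3,suppress=True)
f=optics.grab_frame("side"); old=cv2.imread("pics/side0.png")
for X in ([.593,.092,.008],[.5766,.185,.009]): print(topx(f,X))
cv2.imwrite("pics/s7.png",f["frame"])
for c in("top","side"):
  f=optics.grab_frame(c)
  for m in optics.masks_of("cap_1",c):
    ys,xs=np.nonzero(m["region"]); print(c,m["p"],m["rect"],toworld(f,(xs.mean(),ys.mean()),.010))
E
```

```text
clock: 16.02
position: [0.5958, 0.0795, -0.016]
tool_rot: [3.141, 0.0, 1.745]
force: [0.0, 0.5, 0.1]
grip_width: 0.022
finger_force: 0.1
clock: 16.77
position: [0.5865, 0.1317, -0.0163]
tool_rot: [-3.141, 0.0, 1.745]
force: [-0.0, -0.1, 0.6]
grip_width: 0.0227
finger_force: 0.2
[284.16  204.466]
[275.846 194.064]
top 0.71 [216.5, 248.5, 18.1, 16.2] [0.45  0.101 0.01 ]
top 0.61 [264.8, 243.3, 35.8, 13.4] [ 0.465 -0.04   0.01 ]
top 0.49 [269.1, 175.8, 15.0, 13.3] [ 0.622 -0.026  0.01 ]
side 0.66 [227.4, 200.2, 18.8, 10.3] [0.449 0.101 0.01 ]
side 0.26 [258.5, 202.4, 13.1, 18.8] [0.528 0.038 0.01 ]
```

```bash
python3 - <<'E'
import cv2
for n in ("side0","s7"): print(n,cv2.imread(f"pics/{n}.png",0)[198:210,276:288:2].tolist())
E
python3 -m handwheel '[{"dx":0.9,"dy":0,"dz":0,"wx":0,"wy":0,"wz":0,"claw":26},{"dx":1,"dy":-0.08,"dz":0,"wx":0,"wy":0,"wz":0,"claw":26},{"dx":1,"dy":-0.08,"dz":0,"wx":0,"wy":0,"wz":0,"claw":26},{"dx":1,"dy":-0.08,"dz":0,"wx":0,"wy":0,"wz":0,"claw":26},{"dx":1,"dy":-0.08,"dz":0,"wx":0,"wy":0,"wz":0,"claw":26},{"dx":1,"dy":-0.08,"dz":0,"wx":0,"wy":0,"wz":0,"claw":26},{"dx":1.1,"dy":-0.08,"dz":0,"wx":0,"wy":0,"wz":0,"claw":26},{"dx":1.1,"dy":0,"dz":0,"wx":0,"wy":0,"wz":0,"claw":26}]'
```

```text
side0 [[190, 191, 193, 196, 106, 99], [189, 192, 194, 158, 102, 101], [190, 192, 144, 82, 101, 101], [190, 193, 90, 71, 105, 101], [190, 194, 71, 71, 107, 101], [189, 194, 72, 105, 103, 101], [189, 195, 71, 94, 97, 102], [190, 193, 72, 72, 86, 104], [190, 171, 91, 64, 76, 102], [190, 169, 122, 70, 73, 96], [190, 190, 190, 115, 72, 86], [190, 191, 195, 159, 71, 77]]
s7 [[81, 85, 55, 56, 105, 99], [82, 83, 53, 56, 104, 100], [97, 83, 59, 69, 104, 101], [102, 94, 105, 99, 106, 101], [108, 106, 110, 95, 108, 101], [129, 119, 131, 106, 102, 102], [133, 131, 132, 94, 95, 103], [132, 132, 133, 108, 84, 105], [131, 131, 133, 110, 72, 102], [132, 131, 131, 110, 69, 96], [131, 130, 129, 114, 69, 85], [132, 128, 140, 161, 68, 75]]
clock: 18.02
position: [0.5677, 0.2108, -0.0162]
tool_rot: [-3.142, 0.0, 1.745]
force: [-0.3, -0.6, 0.0]
grip_width: 0.0222
finger_force: 0.3
```

```bash
python3 -m handwheel '[{"dx":1,"dy":0,"dz":0,"wx":0,"wy":0,"wz":0,"claw":26},{"dx":1.1,"dy":0,"dz":0,"wx":0,"wy":0,"wz":0,"claw":26},{"dx":1.1,"dy":0,"dz":0,"wx":0,"wy":0,"wz":0,"claw":26},{"dx":1.1,"dy":0,"dz":0,"wx":0,"wy":0,"wz":0,"claw":26},{"dx":0.9,"dy":0,"dz":0,"wx":0,"wy":0,"wz":0,"claw":26},{"dx":0.7,"dy":0,"dz":0,"wx":0,"wy":0,"wz":0,"claw":26},{"dx":0.5,"dy":0,"dz":0,"wx":0,"wy":0,"wz":0,"claw":26},{"dx":0,"dy":0,"dz":0,"wx":0,"wy":0,"wz":0,"claw":26}]'; python3 -m handwheel '[{"dx":-0.6,"dy":0,"dz":0,"wx":0,"wy":0,"wz":0,"claw":26},{"dx":-1.2,"dy":0,"dz":0,"wx":0,"wy":0,"wz":0,"claw":26},{"dx":-2,"dy":0,"dz":-3,"wx":0,"wy":0,"wz":0,"claw":26},{"dx":-3,"dy":0.3,"dz":-5,"wx":0,"wy":0,"wz":0,"claw":26},{"dx":-4,"dy":0.3,"dz":-4,"wx":0,"wy":0,"wz":0,"claw":26},{"dx":-5,"dy":0.3,"dz":0,"wx":0,"wy":0,"wz":0,"claw":26},{"dx":-5,"dy":0.3,"dz":0,"wx":0,"wy":0,"wz":0,"claw":26},{"dx":-5,"dy":0,"dz":0,"wx":0,"wy":0,"wz":0,"claw":26}]';python3 -m handwheel '[{"dx":-4,"dy":0,"dz":0,"wx":0,"wy":0,"wz":0,"claw":26},{"dx":-3,"dy":0,"dz":0,"wx":0,"wy":0,"wz":0,"claw":26},{"dx":-1.6,"dy":0,"dz":0,"wx":0,"wy":0,"wz":0,"claw":26},{"dx":0,"dy":0,"dz":0,"wx":0,"wy":0,"wz":0,"claw":26},{"dx":0,"dy":0,"dz":0,"wx":0,"wy":0,"wz":0,"claw":26}]'
python3 - <<'E'
from h import *
np.set_printoptions(precision=3,suppress=True)
m0=np.array([.5058,.1847]);u=np.array([-.1736,.9848]);v=np.array([-.9848,-.1736])
for c in("top","side"):
  f=optics.grab_frame(c); cv2.imwrite(f"pics/{c}8.png",f["frame"])
  for m in optics.masks_of("cap_1",c):
    ys,xs=np.nonzero(m["region"]); X=toworld(f,(xs.mean(),ys.mean()),.012)[:2]; print(c,m["p"],m["rect"],X,(X-m0)@u,(X-m0)@v)
X=monitor.observe()["position"][:2];print((X-m0)@u,(X-m0)@v)
E
```

```text
clock: 19.02
position: [0.5567, 0.2733, -0.0163]
tool_rot: [-3.142, -0.0, 1.745]
force: [-0.3, -0.2, -0.0]
grip_width: 0.022
finger_force: 0.0
clock: 20.02
position: [0.6134, 0.0182, 0.104]
tool_rot: [3.141, 0.0, 1.744]
force: [0.8, -0.3, -0.3]
grip_width: 0.0221
finger_force: 0.0
clock: 20.65
position: [0.6281, -0.0622, 0.1037]
tool_rot: [-3.141, -0.001, 1.746]
force: [-0.5, 0.2, -0.4]
grip_width: 0.0223
finger_force: 0.0
top 0.67 [135.8, 211.6, 17.3, 10.6] [0.551 0.296] 0.10178783451703229 -0.06432711261942445
side 0.55 [227.0, 200.2, 21.0, 7.6] [0.45 0.1 ] -0.07361471319817553 0.06969392181168467
side 0.38 [261.2, 176.4, 10.9, 7.4] [0.555 0.303] 0.1082664058791728 -0.06908904015474107
-0.2647443467342209 -0.07759109704924148
```

Cap 1 is now inside the tray, about 105 mm past the mouth. Cap 3 is next.

```bash
python3 -m handwheel '[{"dx":0,"dy":0,"dz":3.5,"wx":0,"wy":0,"wz":0,"claw":26},{"dx":0,"dy":0,"dz":3.5,"wx":0,"wy":0,"wz":0,"claw":26},{"dx":0,"dy":0,"dz":3,"wx":0,"wy":0,"wz":0,"claw":26},{"dx":0,"dy":0,"dz":1.4,"wx":0,"wy":0,"wz":0,"claw":26},{"dx":0,"dy":0,"dz":0.6,"wx":0,"wy":0,"wz":0,"claw":26},{"dx":0,"dy":0,"dz":0,"wx":0,"wy":0,"wz":0,"claw":26},{"dx":0.5,"dy":0,"dz":0,"wx":0,"wy":0,"wz":0,"claw":26},{"dx":0.5,"dy":0,"dz":0,"wx":0,"wy":0,"wz":0,"claw":26}]'; python3 -m handwheel '[{"dx":0.6,"dy":0,"dz":0,"wx":0,"wy":0,"wz":0,"claw":26},{"dx":1,"dy":0,"dz":0,"wx":0,"wy":0,"wz":0,"claw":26},{"dx":1,"dy":0,"dz":0,"wx":0,"wy":0,"wz":0,"claw":26},{"dx":1,"dy":-0.08,"dz":0,"wx":0,"wy":0,"wz":0,"claw":26},{"dx":1,"dy":-0.08,"dz":0,"wx":0,"wy":0,"wz":0,"claw":26},{"dx":1.1,"dy":-0.08,"dz":0,"wx":0,"wy":0,"wz":0,"claw":26},{"dx":1.1,"dy":-0.08,"dz":0,"wx":0,"wy":0,"wz":0,"claw":26},{"dx":1.1,"dy":-0.08,"dz":0,"wx":0,"wy":0,"wz":0,"claw":26}]'; python3 -m handwheel '[{"dx":1.1,"dy":-0.08,"dz":0,"wx":0,"wy":0,"wz":0,"claw":26},{"dx":1.1,"dy":-0.08,"dz":0,"wx":0,"wy":0,"wz":0,"claw":26},{"dx":1.1,"dy":-0.08,"dz":0,"wx":0,"wy":0,"wz":0,"claw":26},{"dx":1.1,"dy":-0.08,"dz":0,"wx":0,"wy":0,"wz":0,"claw":26},{"dx":1.1,"dy":-0.08,"dz":0,"wx":0,"wy":0,"wz":0,"claw":26},{"dx":1.1,"dy":-0.08,"dz":0,"wx":0,"wy":0,"wz":0,"claw":26},{"dx":1.1,"dy":-0.08,"dz":0,"wx":0,"wy":0,"wz":0,"claw":26},{"dx":1.1,"dy":0,"dz":0,"wx":0,"wy":0,"wz":0,"claw":26}]'
python3 - <<'E'
from h import *
m0=np.array([.5058,.1847]);u=np.array([-.1736,.9848]);v=np.array([-.9848,-.1736])
X=monitor.observe()["position"][:2];print((X-m0)@u,(X-m0)@v)
for c in("top","side"):
  f=optics.grab_frame(c)
  for m in optics.masks_of("cap_1",c):
    ys,xs=np.nonzero(m["region"]); X=toworld(f,(xs.mean(),ys.mean()),.012)[:2]; print(c,m["p"],m["rect"],X,(X-m0)@u,(X-m0)@v)
E
```

```text
clock: 21.85
position: [0.6267, -0.0532, -0.0156]
tool_rot: [3.141, -0.0, 1.745]
force: [0.2, 0.1, -0.2]
grip_width: 0.0226
finger_force: 0.0
clock: 22.85
position: [0.6086, 0.0241, -0.0162]
tool_rot: [-3.142, 0.0, 1.745]
force: [-0.2, 0.2, 0.3]
grip_width: 0.0222
finger_force: 0.2
clock: 23.85
position: [0.5879, 0.1097, -0.0162]
tool_rot: [-3.142, 0.0, 1.745]
force: [-0.6, -0.7, -0.2]
grip_width: 0.0218
finger_force: 0.2
-0.08807647149485973 -0.06780607364333976
top 0.71 [218.8, 249.3, 14.9, 13.0] [0.44909963 0.10024056] -0.07333247578096748 0.07050068787268424
```

```bash
python3 -m handwheel '[{"dx":1,"dy":0,"dz":0,"wx":0,"wy":0,"wz":0,"claw":26},{"dx":1,"dy":0,"dz":0,"wx":0,"wy":0,"wz":0,"claw":26},{"dx":1,"dy":0,"dz":0,"wx":0,"wy":0,"wz":0,"claw":26},{"dx":1,"dy":0,"dz":0,"wx":0,"wy":0,"wz":0,"claw":26},{"dx":1,"dy":0,"dz":0,"wx":0,"wy":0,"wz":0,"claw":26},{"dx":1,"dy":0,"dz":0,"wx":0,"wy":0,"wz":0,"claw":26},{"dx":1,"dy":0,"dz":0,"wx":0,"wy":0,"wz":0,"claw":26},{"dx":1,"dy":0,"dz":0,"wx":0,"wy":0,"wz":0,"claw":26}]'; python3 -m handwheel '[{"dx":1,"dy":0,"dz":0,"wx":0,"wy":0,"wz":0,"claw":26},{"dx":1,"dy":0,"dz":0,"wx":0,"wy":0,"wz":0,"claw":26},{"dx":0.8,"dy":0,"dz":0,"wx":0,"wy":0,"wz":0,"claw":26},{"dx":0.6,"dy":0,"dz":0,"wx":0,"wy":0,"wz":0,"claw":26},{"dx":0.5,"dy":0,"dz":0,"wx":0,"wy":0,"wz":0,"claw":26},{"dx":0.3,"dy":0,"dz":0,"wx":0,"wy":0,"wz":0,"claw":26},{"dx":0,"dy":0,"dz":0,"wx":0,"wy":0,"wz":0,"claw":26}]'
python3 -m handwheel '[{"dx":-0.6,"dy":0,"dz":0,"wx":0,"wy":0,"wz":0,"claw":26},{"dx":-1.2,"dy":0,"dz":0,"wx":0,"wy":0,"wz":0,"claw":26},{"dx":-1.2,"dy":0,"dz":-2,"wx":0,"wy":0,"wz":0,"claw":26},{"dx":-2,"dy":0,"dz":-5,"wx":0,"wy":0,"wz":0,"claw":26},{"dx":-3,"dy":0,"dz":-5,"wx":0,"wy":0,"wz":0,"claw":26},{"dx":0,"dy":0,"dz":0,"wx":0,"wy":0,"wz":0,"claw":26},{"dx":0,"dy":0,"dz":0,"wx":0,"wy":0,"wz":0,"claw":26}]'
python3 - <<'E'
from h import *
m0=np.array([.5058,.1847]);u=np.array([-.1736,.9848]);v=np.array([-.9848,-.1736])
X=monitor.observe()["position"][:2];print((X-m0)@u,(X-m0)@v)
for c in("top","side"):
  f=optics.grab_frame(c)
  for m in optics.masks_of("cap_1",c):
    ys,xs=np.nonzero(m["region"]); X=toworld(f,(xs.mean(),ys.mean()),.012)[:2]; print(c,m["p"],m["rect"],X,(X-m0)@u,(X-m0)@v)
E
```

```text
clock: 25.05
position: [0.5741, 0.1885, -0.0162]
tool_rot: [-3.142, 0.0, 1.745]
force: [0.3, 0.6, 0.4]
grip_width: 0.0223
finger_force: 0.1
clock: 25.92
position: [0.5669, 0.2293, -0.0163]
tool_rot: [-3.142, 0.0, 1.745]
force: [0.1, 0.5, -0.1]
grip_width: 0.0223
finger_force: 0.0
clock: 26.8
position: [0.5809, 0.1501, 0.1046]
tool_rot: [3.141, -0.001, 1.744]
force: [0.3, 0.5, -0.1]
grip_width: 0.0221
finger_force: 0.0
-0.04712858407467638 -0.06790711946620587
top 0.45 [218.1, 247.1, 15.4, 15.9] [0.4486625  0.09900591] -0.07447246583790183 0.0711455023890589
side 0.57 [227.6, 201.5, 17.7, 6.0] [0.44798571 0.09526688] -0.07803717899579779 0.07246110527554736
side 0.4 [263.5, 178.0, 6.0, 5.8] [0.55202473 0.31260201] 0.11793328698715345 -0.06772590429248587
```

Now cap 2, on the other side.

```bash
python3 -m handwheel '[{"dx":-1.2,"dy":-2.4,"dz":0,"wx":0,"wy":0,"wz":0,"claw":26},{"dx":-1.2,"dy":-2.4,"dz":0,"wx":0,"wy":0,"wz":0,"claw":26},{"dx":-1.2,"dy":-2.4,"dz":0,"wx":0,"wy":0,"wz":0,"claw":26},{"dx":-1.2,"dy":-2.4,"dz":0,"wx":0,"wy":0,"wz":0,"claw":26},{"dx":-1.2,"dy":-2.4,"dz":0,"wx":0,"wy":0,"wz":0,"claw":26},{"dx":-0.9,"dy":-1.9,"dz":0,"wx":0,"wy":0,"wz":0,"claw":26},{"dx":0,"dy":0,"dz":0,"wx":0,"wy":0,"wz":0,"claw":26},{"dx":0,"dy":0,"dz":0,"wx":0,"wy":0,"wz":0,"claw":26}]'
python3 - <<'E'
from h import *
m0=np.array([.5058,.1847]);u=np.array([-.1736,.9848]);v=np.array([-.9848,-.1736])
X=monitor.observe()["position"][:2];print((X-m0)@u,(X-m0)@v)
for c in("top","side"):
  f=optics.grab_frame(c)
  for m in optics.masks_of("cap_1",c):
    ys,xs=np.nonzero(m["region"]); X=toworld(f,(xs.mean(),ys.mean()),.012)[:2]; print(c,m["p"],m["rect"],X,(X-m0)@u,(X-m0)@v)
E
```

```text
clock: 28.0
position: [0.4563, 0.0589, 0.1036]
tool_rot: [3.142, 0.0, 1.745]
force: [-0.4, 0.4, 0.2]
grip_width: 0.0223
finger_force: 0.0
-0.1153432178654071 0.07057556616937342
top 0.53 [154.5, 201.9, 16.7, 17.3] [0.56224724 0.25260625] 0.05707483212222657 -0.06737776910859027
side 0.57 [207.2, 266.8, 16.4, 29.4] [ 0.40028377 -0.33156399] -0.4900991584706805 0.1935358100630989
side 0.55 [263.0, 178.4, 6.3, 4.9] [0.55137665 0.31334314] 0.11877565736822153 -0.0672163370873263
side 0.54 [265.3, 184.2, 12.0, 7.5] [0.56553464 0.25984376] 0.06363164329050801 -0.07187163383340811
side 0.4 [229.3, 198.8, 18.9, 10.1] [0.44853672 0.09789535] -0.07554431586968398 0.07146216713721032
```

```bash
python3 -m handwheel '[{"dx":0,"dy":0,"dz":3.5,"wx":0,"wy":0,"wz":0,"claw":26},{"dx":0,"dy":0,"dz":3.5,"wx":0,"wy":0,"wz":0,"claw":26},{"dx":0,"dy":0,"dz":3,"wx":0,"wy":0,"wz":0,"claw":26},{"dx":0,"dy":0,"dz":1.4,"wx":0,"wy":0,"wz":0,"claw":26},{"dx":0,"dy":0,"dz":0.6,"wx":0,"wy":0,"wz":0,"claw":26},{"dx":0,"dy":0,"dz":0,"wx":0,"wy":0,"wz":0,"claw":26},{"dx":0.5,"dy":0,"dz":0,"wx":0,"wy":0,"wz":0,"claw":26},{"dx":0.5,"dy":0,"dz":0,"wx":0,"wy":0,"wz":0,"claw":26}]'; python3 -m handwheel '[{"dx":0.6,"dy":0,"dz":0,"wx":0,"wy":0,"wz":0,"claw":26},{"dx":1,"dy":0,"dz":0,"wx":0,"wy":0,"wz":0,"claw":26},{"dx":1,"dy":0.08,"dz":0,"wx":0,"wy":0,"wz":0,"claw":26},{"dx":1,"dy":0.08,"dz":0,"wx":0,"wy":0,"wz":0,"claw":26},{"dx":1,"dy":0.08,"dz":0,"wx":0,"wy":0,"wz":0,"claw":26},{"dx":1,"dy":0.08,"dz":0,"wx":0,"wy":0,"wz":0,"claw":26},{"dx":1,"dy":0.08,"dz":0,"wx":0,"wy":0,"wz":0,"claw":26},{"dx":1,"dy":0.08,"dz":0,"wx":0,"wy":0,"wz":0,"claw":26}]'; python3 -m handwheel '[{"dx":1,"dy":0,"dz":0,"wx":0,"wy":0,"wz":0,"claw":26},{"dx":1,"dy":0,"dz":0,"wx":0,"wy":0,"wz":0,"claw":26},{"dx":1,"dy":0,"dz":0,"wx":0,"wy":0,"wz":0,"claw":26},{"dx":1,"dy":0,"dz":0,"wx":0,"wy":0,"wz":0,"claw":26},{"dx":1,"dy":0,"dz":0,"wx":0,"wy":0,"wz":0,"claw":26},{"dx":1,"dy":0,"dz":0,"wx":0,"wy":0,"wz":0,"claw":26},{"dx":0.9,"dy":0,"dz":0,"wx":0,"wy":0,"wz":0,"claw":26},{"dx":0.6,"dy":0,"dz":0,"wx":0,"wy":0,"wz":0,"claw":26}]'
python3 - <<'E'
from h import *
m0=np.array([.5058,.1847]);u=np.array([-.1736,.9848]);v=np.array([-.9848,-.1736])
X=monitor.observe()["position"][:2];print((X-m0)@u,(X-m0)@v)
E
```

```text
clock: 29.2
position: [0.4544, 0.0689, -0.0157]
tool_rot: [3.141, -0.0, 1.745]
force: [0.5, -0.2, 0.3]
grip_width: 0.0222
finger_force: 0.0
clock: 30.2
position: [0.4456, 0.1446, -0.0162]
tool_rot: [-3.142, 0.0, 1.745]
force: [-0.3, -0.9, 1.4]
grip_width: 0.022
finger_force: 0.2
clock: 31.2
position: [0.4326, 0.2184, -0.0163]
tool_rot: [-3.142, 0.0, 1.745]
force: [-0.3, -0.6, -0.3]
grip_width: 0.0223
finger_force: 0.2
0.045893702024521484 0.06625108070846551
```

```bash
python3 -m handwheel '[{"dx":0.1,"dy":0,"dz":0,"wx":0,"wy":0,"wz":0,"claw":26},{"dx":0,"dy":0,"dz":0,"wx":0,"wy":0,"wz":0,"claw":26},{"dx":-0.6,"dy":0,"dz":0,"wx":0,"wy":0,"wz":0,"claw":26},{"dx":-1.2,"dy":0,"dz":0,"wx":0,"wy":0,"wz":0,"claw":26},{"dx":-1.2,"dy":0,"dz":-3,"wx":0,"wy":0,"wz":0,"claw":26},{"dx":-2,"dy":0,"dz":-5,"wx":0,"wy":0,"wz":0,"claw":26},{"dx":-3,"dy":0,"dz":-5,"wx":0,"wy":0,"wz":0,"claw":26},{"dx":-4,"dy":1,"dz":-5,"wx":0,"wy":0,"wz":0,"claw":26}]';python3 -m handwheel '[{"dx":-4,"dy":1,"dz":-3,"wx":0,"wy":0,"wz":0,"claw":26},{"dx":-4,"dy":0,"dz":0,"wx":0,"wy":0,"wz":0,"claw":26},{"dx":-4,"dy":0,"dz":0,"wx":0,"wy":0,"wz":0,"claw":26},{"dx":-4,"dy":0,"dz":0,"wx":0,"wy":0,"wz":0,"claw":26},{"dx":-3,"dy":0,"dz":0,"wx":0,"wy":0,"wz":0,"claw":26},{"dx":-2,"dy":0,"dz":0,"wx":0,"wy":0,"wz":0,"claw":26},{"dx":0,"dy":0,"dz":0,"wx":0,"wy":0,"wz":0,"claw":26},{"dx":0,"dy":0,"dz":0,"wx":0,"wy":0,"wz":0,"claw":26}]'
python3 - <<'E'
from h import *
m0=np.array([.5058,.1847]);u=np.array([-.1736,.9848]);v=np.array([-.9848,-.1736])
im=[]
for c in("top","side"):
  f=optics.grab_frame(c)
  im.append(cv2.resize(f["frame"][160:310,110:310] if c=="top" else f["frame"][165:240,200:300],(560,420),interpolation=cv2.INTER_CUBIC))
  for n in("cap_1","marker_pen","lying_tube"):
   for m in optics.masks_of(n,c):
    ys,xs=np.nonzero(m["region"]); X=toworld(f,(xs.mean(),ys.mean()),.012 if n=="cap_1" else .008)[:2]; print(c,n,round(m["p"],2),m["rect"],X,(X-m0)@u,(X-m0)@v)
cv2.imwrite("pics/fin.png",cv2.resize(np.vstack(im),(400,600)))
E
```

```text
clock: 32.2
position: [0.4621, 0.1019, 0.1636]
tool_rot: [-3.141, -0.0, 1.745]
force: [1.0, 0.2, 0.4]
grip_width: 0.0223
finger_force: 0.0
clock: 33.2
position: [0.5084, -0.1013, 0.1919]
tool_rot: [-3.141, -0.0, 1.744]
force: [0.2, 0.4, 1.1]
grip_width: 0.022
finger_force: 0.0
top cap_1 0.47 [133.8, 213.1, 18.6, 9.9] [0.55190624 0.29574605] 0.10135410675209917 -0.06468301728240193
top cap_1 0.46 [156.3, 203.8, 13.8, 15.8] [0.562271   0.25190264] 0.056377795623221975 -0.06727902431939639
top cap_1 0.44 [158.9, 259.5, 12.8, 11.2] [0.42965228 0.24334143] 0.07096932771390081 0.06481011894267427
top marker_pen 0.65 [227.6, 217.7, 34.2, 14.1] [0.52330514 0.04853529] -0.13713389520181968 0.006399131544050171
side cap_1 0.49 [265.0, 183.2, 12.4, 11.7] [0.56651225 0.2595016 ] 0.06312496779476032 -0.07277498129825043
side cap_1 0.46 [262.9, 182.0, 8.7, 3.1] [0.55125726 0.31008139] 0.11558421005884223 -0.06653251882370788
side cap_1 0.45 [222.0, 186.4, 16.6, 6.1] [0.42745137 0.24739052] 0.07533894910421382 0.06627465248668551
side marker_pen 0.6 [260.2, 201.2, 11.6, 22.1] [0.52822135 0.0385404 ] -0.14783032297194712 0.003292763657609977
side lying_tube 0.51 [241.2, 215.2, 7.3, 16.4] [ 0.46568637 -0.03630146] -0.2106785170459074 0.07786975342793745
side lying_tube 0.38 [259.9, 201.9, 12.1, 20.4] [0.52913951 0.03488875] -0.1515858592803481 0.0030224872642751013
```

View pics/fin.png

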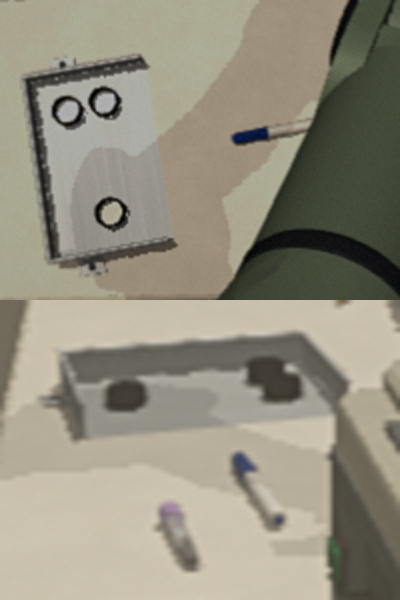

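All three caps lie flat and wholly inside the tray, at (68,110), (105,101) and (111,213) in the upper half of the picture. The pen and tube haven't moved, and the robot is clear.

```bash
python3 -c "
from workcell import job_done
print(job_done())"
```

```text
the job is handed in; nothing more can be done
None
```

All three caps were pushed into the tray and lie flat and wholly inside it, with the pen and tube where they were; the job is handed in at about 33 s, after a first pass that went over cap 1 without touching it and a worktop touch that read about 61 N at the wrist.

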